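# Hold down the sunken calibration key of a bench scale

## Task

Calibrate the bench scale with the check weight that already stands on its pan: with a fingertip push the steel dust shutter on its deck fully open, reach down the round well under it and hold the sunken key fully down, without forcing it, for at least two seconds, then let the key up and push the shutter fully shut again. Push the shutter by its upright tab and do not pinch it, keep off the pan and the check weight, and leave the other things on the bench where they are.

Things in the scene. Friction and masses are not known exactly. Their poses are not given: they have to be found in the camera images.
- scale: grey counting scale, 310 x 250 mm, fixed on the bench; origin at the centre of its underside, x to its back, y to its left (seen from its front). Front to back: a sloping front with display and blank keys, to x = -85 mm; a level deck 62 mm above the bench, x = -85 to 0; the pan. A flat bubble level, 3 mm high, is at the deck's left end.
- well_mouth (a point): centre of the mouth of the round well in the scale's deck, at x = -43, y = -45 mm of the scale, 62 mm above the bench; the well is vertical, 48 mm across and 26 mm deep. The shutter's rails, 7 mm high, run along the scale's y in front of and behind it, 57 mm apart, from y = -78 to +46 mm of the scale.
- shutter (a joint): how far the dust shutter is open (m): 0 = fully shut, over the well; 0.058 = fully open, at its stop. It opens along the scale's +y (left) and shuts along -y, with about 2 N of friction, and stays where it is left; at the start it is shut or up to 12 mm ajar. It cannot be lifted off.
- tab_top (a point): middle of the upper edge of the shutter's upright push tab, 82 mm above the bench; above the well's axis when shut. The tab, 40 mm long along the scale's x, 8 mm thick along y, 16 mm high, stands on the middle of the 62 x 62 mm steel plate, whose top is 66 mm above the bench. Push its right (-y) face to open, its left (+y) face to shut.
- key (a joint): how far the sunken key is pressed (m): 0 = up, 0.004 = fully down at its stop. Sprung: about 2.5 N starts it, about 6.5 N holds it fully down; it rises when let go.
- key_top (a point): centre of the top of the sunken key, a round white cap 22 mm across on the axis of the well; when up, its top is 18 mm below the deck (44 mm above the bench), and 8 mm above the floor of the well. It moves down with the key.
- pan: stainless weighing pan at the back of the scale, 152 mm along x by 244 mm along y, rim 78.5 mm above the bench; origin at the centre of its underside, at x = 81 mm of the scale; its front edge is 48 mm behind the well's axis. Must not be touched.
- check_weight: plain steel cylinder weight with a knob, 500 g, 38 mm across, 64 mm high, standing loose on the rear half of the pan, its top 140 mm above the bench; origin at the centre of its underside. Must not be touched.
- screwdriver: red-handled screwdriver, 188 mm long, lying loose on the bench to the left of the scale; origin at the middle of its underside
- parts_box: clear lidded box with small parts, 57 x 77 x 41 mm, standing loose on the bench to the right of the scale; origin at the centre of its underside
- glue_bottle: small white dropper bottle, 29 mm across, 80 mm high, standing loose on the bench to the right of the scale's deck; origin at the centre of its underside

How it is judged:
By the outcome, as a careful person would: the job done as asked, in the order asked, and still so for the second after the job is handed in, with the robot touching nothing.
It also fails if it takes over 51 s, if anything falls off the work surface, if the arm or the gripper's body presses on something with over 40 N, if the wrist force passes 120 N, or if a joint passes its speed limit or range.

## Robot

A 6-joint arm with a two-finger parallel gripper is mounted at the origin on the work surface; the furniture and walls round the work are solid. World frame = base frame: x ahead of the robot, y to its left, z up, the work surface at z = 0. Lengths are in m, angles in degrees, forces in N, time in s.
With the tool pointing down it reaches from about 0.4 to 0.825 m from the base axis. Payload 7 kg.
Tool frame: the origin (TCP) lies at the very end of the fingers, on their centre line; the grasp point (between the pads) lies hold_point_z behind it (hold_point_z is the distance from the TCP to the grasp point, in m); z points along the fingers, y is the direction in which the jaws open and shut (so a half turn about z gives the same grasp; the last joint's range is limited). The gripper opens to 88 mm and grips with 3 to 60 N. Pads are 19 mm wide; open, the fingers measure 130 mm over their backs; the gripper's body (78 mm by 193 mm) begins 47 mm behind the grasp point.
Start: joints at [-49.727, 20.546, 0.682, 0, -70.136, -16.507], TCP at [0.272, -0.618, 0.227] pointing down, gripper open.
Joint ranges: [-176.03, 176.03], [-82.01, 121.73], [-58.28, 71.71], [-173.87, 95.51], [-174.79, -0.11], [-173.66, 173.66]. Speed limits (degrees/s): [136.94, 136.94, 172.46, 180, 180, 180].

## Interface

Orientations are given as [roll, pitch, yaw] about the fixed x, y, z axes, in that order (R = Rz(yaw) Ry(pitch) Rx(roll)).
In Python, from plant import get_obs, snapshot, close_job, hold_point_z gives the robot as it stands. The module is installed in compiled form; this text tells all that it offers.
- The arm moves only by the tool jog_arm, never from a script. Its argument "commands" is a list of rows, each a list of 4 numbers: the shift along the world's x, y, z in mm, then the turn about the world's z in degrees. In form: [[x, y, z, turn], ...]. A call has exactly 10 rows; each row shifts and turns the commanded pose from where the row before left it; what a row does not reach is not made up. A row lasts 1/12 s, in which the tool goes at most 41.7 mm and 7.16 degrees, less where a joint would pass 70% of its speed; a pose out of reach is approached as far as the arm can. A call is refused whole if a number of a shift passes 41.7 or a number of a turn 7.16, either way. A call with a gripper value outside its range is refused whole. "fingers" is the finger opening in mm, from 0 to 87.6, set as the call begins (left out, the last holds). The fingers move at their own pace and stop on an object; the grip force is fixed at half the most. Time passes only in rows, so rows that do not move let the fingers close, or fill a call up. It gives the time, the measured TCP pose, the force and the opening at its end, in the units of the state.
- get_obs(): the state, without advancing time (a new reading comes with each control period).
- snapshot(name): name is "side" or "top"; returns a dict with "image" (384x512x3 uint8, red, green, blue), "fov_y" (degrees; the focal length in pixels is half the picture's height over the tangent of half this angle, whatever the lens; pixels are square), "cx", "cy" (the principal point, pixels), "rvec" (rotation vector, rad) and "tvec" (3), from world to camera coordinates, as OpenCV has them. Camera axes: x right, y down, z forward; pixel columns grow to the right and rows downward; lengths in m; the calibration is good to about 2 mm. A picture is of the moment at which its call begins. There is no depth.
- close_job(): hands the job in, once; it reports no verdict.
The state is a dict: "clock": time; "joint_pos": joint angles; "qvel": joint speeds; "tau": joint torques, N m; "tool_pos": TCP position; "orientation": TCP orientation; "force": force on the tool from outside, world axes, zero at the start; "moment": the same for the moment, N m; "opening": finger opening in m.
Only numpy, scipy, OpenCV 4.12 (cv2) and the standard library are available. Lean on these libraries where they do the work, as an engineer would, in place of code of your own. Each camera call takes 0.05 s, during which the arm holds its last target.

## Working session

There is one attempt and no reset: what is moved stays moved. The work goes in short steps, Python scripts to look and compute and a tool call to move; the robot and the scene stay as the last step left them, time stands still between calls to the robot, and variables do not carry over. Pictures are saved under pics/ and viewed, and the job is handed in when it is done.

Besides the shell and the picture viewer there is one more tool, called after "Request:" by a JSON object that holds its "name" and its "arguments". jog_arm: Moves the arm, as the interface text tells. Its arguments: {"type":"object","properties":{"commands":{"type":"array","items":{"type":"array","items":{"type":"number"}}},"fingers":{"type":"number"}},"required":["commands"]}

```bash
mkdir -p pics; cat > h.py <<'E'
import numpy as np, cv2
from plant import get_obs, snapshot, close_job, hold_point_z
def cam(s):
    h=s["image"].shape[0]; f=h/2/np.tan(np.radians(s["fov_y"])/2)
    K=np.array([[f,0,s["cx"]],[0,f,s["cy"]],[0,0,1.]]); R=cv2.Rodrigues(np.array(s["rvec"],float))[0]
    return K,R,np.array(s["tvec"],float).ravel()
def ray(c,u,v):
    K,R,t=c; d=R.T@np.linalg.solve(K,[u,v,1.]); return -R.T@t,d
def onz(c,u,v,z):
    o,d=ray(c,u,v); return o+d*(z-o[2])/d[2]
def proj(c,p):
    K,R,t=c; q=K@(R@np.asarray(p,float)+t); return q[:2]/q[2]
def save(n,im,s=None,box=None):
    if box: im=im[box[1]:box[3],box[0]:box[2]]
    if s: im=cv2.resize(im,None,fx=s,fy=s,interpolation=cv2.INTER_CUBIC)
    cv2.imwrite("pics/"+n,im[:,:,::-1])
E
python3 - <<'E'
from h import *
import pickle
print(hold_point_z, get_obs())
for n in("top","side"):
    s=snapshot(n); pickle.dump(s,open(n+"0.pkl","wb")); save(n+"0.png",s["image"],1.5)
    K,R,t=cam(s); print(n,K[0,0],s["cx"],s["cy"],-R.T@t,R[2])
E
```

```text
0.0188 {'clock': 0.0, 'joint_pos': array([-4.97295269e+01,  2.05916824e+01,  6.32463547e-01, -2.13073297e-02,
       -7.01372386e+01, -1.65063031e+01]), 'qvel': array([-0.08702769,  0.0449962 ,  0.06641932,  0.11013579, -0.03043515,
        0.04808659]), 'tau': array([-2.67394062e-04, -5.82719278e+01,  2.93058783e+01,  6.99735135e+00,
        6.84848113e-03, -1.91575682e-04]), 'tool_pos': array([ 0.27176877, -0.61731098,  0.22560623]), 'orientation': array([ 1.79901826e+02, -8.20375000e-03, -1.56243079e+02]), 'force': array([ 0.04234756,  0.68367314, -0.6309691 ]), 'moment': array([-0.00454113, -0.00794082, -0.00013385]), 'opening': 0.08808629205448283}
top 402.6837361039588 252.87852633967802 194.3236281740483 [ 0.44155822 -0.00283564  0.95921186] [ 0.21158798  0.03267413 -0.97681264]
side 493.57209496468704 256.1940184512743 187.8809999363106 [0.25528339 0.72084194 0.72691961] [ 0.34753661 -0.7005481  -0.6232581 ]
```

View pics/top0.png

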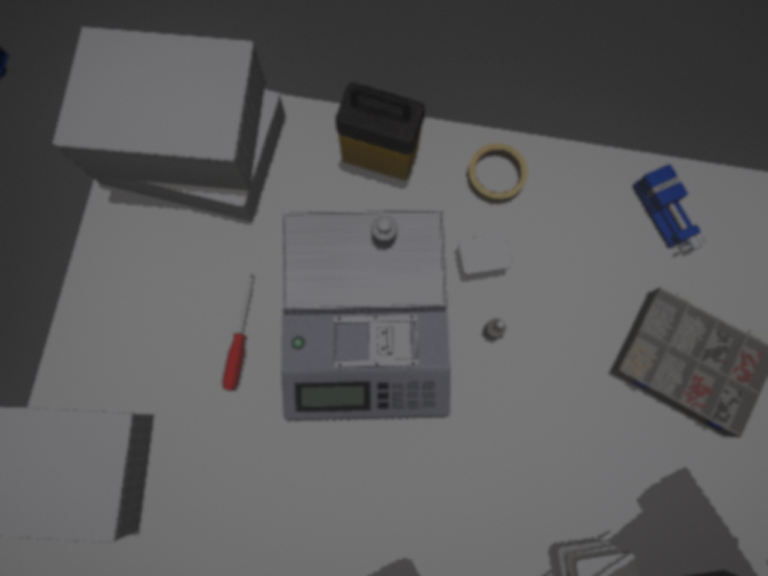

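View pics/side0.png

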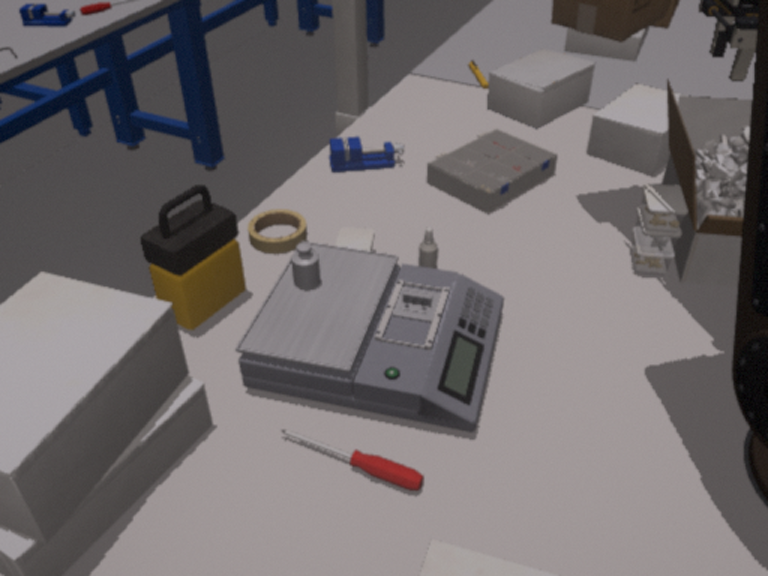

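The top view shows the scale centred at about (365,315) with its front toward the robot, the shutter near (390,340) and the weight at (384,230). Next I'll zoom in.

```bash
python3 - <<'E'
from h import *
import pickle
s=pickle.load(open("top0.pkl","rb")); im=s["image"]; im=cv2.convertScaleAbs(im,alpha=1.5)
save("t1.png",im,6,(180,195,310,285))
s=pickle.load(open("side0.pkl","rb")); im=cv2.convertScaleAbs(s["image"],alpha=1.3)
save("s1.png",im,4,(155,150,345,295))
E
```

```text
(no output)
```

View pics/t1.png

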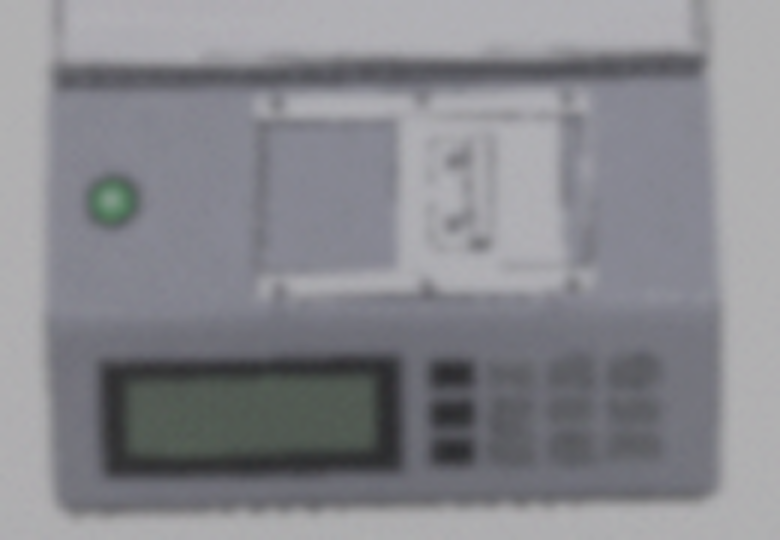

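View pics/s1.png

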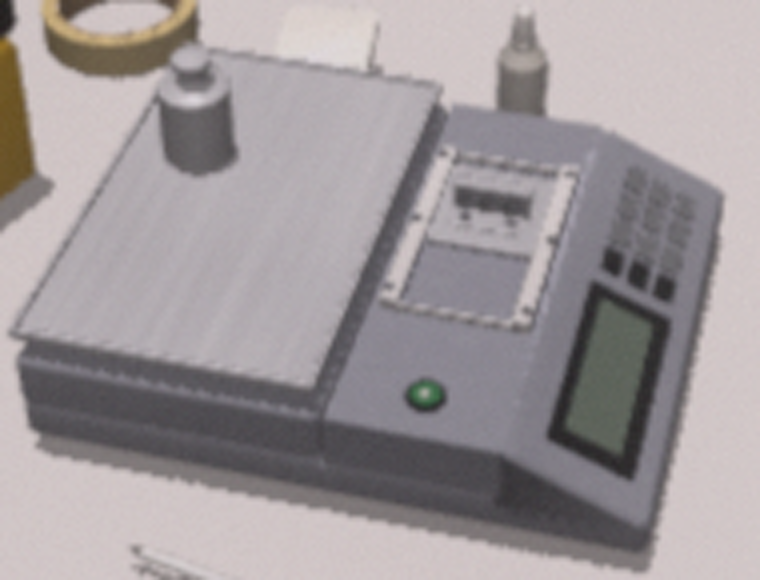

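```bash
python3 - <<'E'
from h import *
import pickle
ct=cam(pickle.load(open("top0.pkl","rb"))); cs=cam(pickle.load(open("side0.pkl","rb")))
T=lambda u,v,z:onz(ct,180+(u+.5)/6-.5,195+(v+.5)/6-.5,z)*1e3
S=lambda u,v,z:onz(cs,155+(u+.5)/4-.5,150+(v+.5)/4-.5,z)*1e3
np.set_printoptions(precision=1,suppress=True)
for nm,F,P,B in(("top",T,[(255,105),(588,105),(260,285),(593,280)],(112,201)),("side",S,[(388,300),(447,152),(528,322),(572,172)],(426,394))):
    q=np.array([F(*p,.069)for p in P]); print(nm,q[:,:2].tolist(),"mid",q.mean(0))
    d=(q[0]-q[1]+q[2]-q[3])/2; yaw=np.degrees(np.arctan2(-d[0],d[1])); print("len",np.linalg.norm(d),"yaw",yaw, "sep",np.linalg.norm((q[0]+q[1]-q[2]-q[3])/2))
    a=np.radians(yaw); print("well",q.mean(0)[:2]+29*np.array([np.sin(a),-np.cos(a)]), "bubble",F(*B,.065))
# scale outline edges: pan front edge in top (55,68)->(705,60)
a,b=T(58,66,.0785),T(703,58,.0785); print("pan front",a,b,np.degrees(np.arctan2(-(a-b)[0],(a-b)[1])))
a,b=S(318,388,.0785),S(440,85,.0785); print("pan front s",a,b,np.degrees(np.arctan2(-(a-b)[0],(a-b)[1])))
a,b=T(65,510,.0),T(718,495,.0); print("front bottom",a,b,np.degrees(np.arctan2(-(a-b)[0],(a-b)[1])))
a,b=T(398,122,.066),T(398,272,.066);print("plate left edge",a,b)
a,b=S(428,240,.066),S(530,255,.066);print("plate left edge s",a,b)
# tab top in side: dark face is +y face; upper edge
print("tab s",S(455,183,.082),S(531,195,.082)); print("tab top",T(465,135,.082),T(465,250,.082))
E
```

```text
top [[582.3759404064393, 87.94585282340289], [603.7555240658279, -34.600259424096], [516.7935890767988, 73.57377386974267], [539.6085380734819, -46.7414330703661]] mid [560.6  20.   69. ]
len 123.42485271839868 yaw 10.31350812630939 sep 66.20546337997622
well [565.8  -8.5] bubble [538.3 133.9  65. ]
side [[579.5220529155787, 88.78182856346916], [602.8847210210928, -28.862170785450502], [511.6674412997446, 73.4774434203963], [536.1810485630182, -42.00503861055316]] mid [557.6  22.8  69. ]
len 118.99589705505234 yaw 11.60525457834593 sep 68.7662308374359
well [563.4  -5.6] bubble [536.8 134.9  65. ]
pan front [582.7 161.6  78.5] [626.8 -73.5  78.5] 10.624051877935184
pan front s [577.4 164.8  78.5] [626.5 -70.   78.5] 11.821012430073694
front bottom [424.  137.8   0. ] [ 473.1 -111.2    0. ] 11.146224168751653
plate left edge [585.7  34.3  66. ] [530.5  24.5  66. ]
plate left edge s [582.6  37.   66. ] [531.3  25.1  66. ]
tab s [581.4   7.3  82. ] [542.4  -0.7  82. ]
tab top [582.6   8.6  82. ] [540.9   1.5  82. ]
```

```bash
python3 - <<'E'
from h import *
import pickle
T=pickle.load(open("top0.pkl","rb"));S=pickle.load(open("side0.pkl","rb"))
ct=cam(T);cs=cam(S)
np.set_printoptions(precision=3,suppress=True)
print("tcp proj",proj(ct,[.272,-.617,.227])*1.5,proj(cs,[.272,-.617,.227])*1.5)
for u,v in((680,282),(640,270),(690,215)): print(onz(cs,u/1.5,v/1.5,0))
o,d=ray(cs,668/1.5,82/1.5); print("boxtop", [(o+d*(z-o[2])/d[2]) for z in(.1,.15,.2,.25,.3)])
save("s2.png",cv2.convertScaleAbs(S["image"],alpha=1.8),6,(400,0,512,90))
save("s3.png",cv2.convertScaleAbs(S["image"],alpha=1.3),4,(360,20,512,220))
E
```

```text
tcp proj [904.34 679.13] [724.431  66.022]
[ 0.242 -0.296  0.   ]
[ 0.305 -0.3    0.   ]
[ 0.257 -0.5    0.   ]
boxtop [array([ 0.37 , -0.822,  0.1  ]), array([ 0.361, -0.699,  0.15 ]), array([ 0.352, -0.576,  0.2  ]), array([ 0.343, -0.453,  0.25 ]), array([ 0.333, -0.33 ,  0.3  ])]
```

View pics/s2.png

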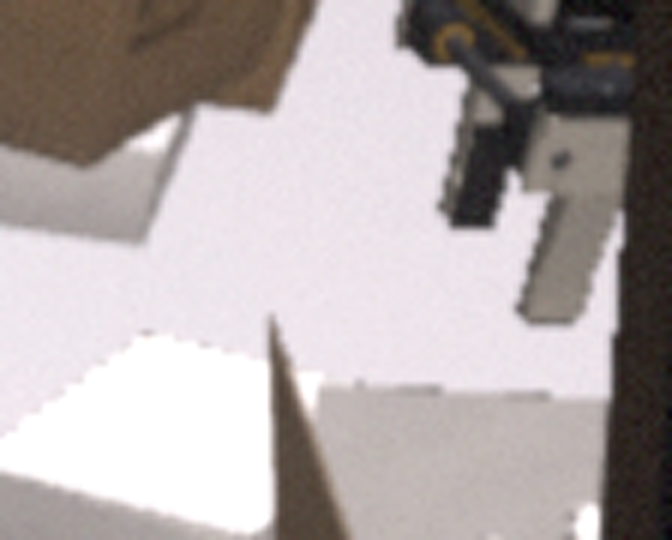

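View pics/s3.png

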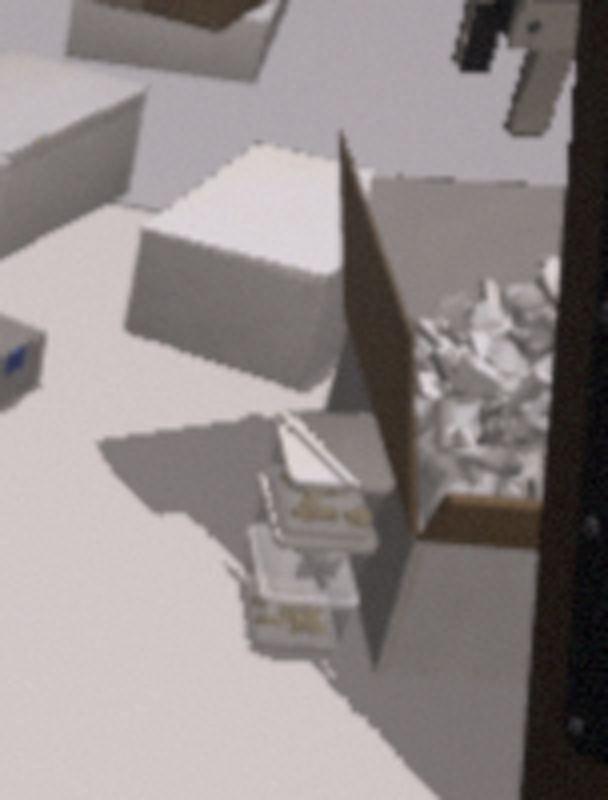

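Request:
{"name": "jog_arm", "arguments": {"commands": [[0, 0, 30, 0], [10, 0, 30, 0], [25, 0, 15, -2], [30, 0, 0, -3], [30, 10, 0, -3], [30, 25, 0, -2.8], [30, 30, 0, -2], [15, 35, 0, 0], [10, 38, 0, 0], [0, 40, 0, 0]], "fingers": 0}}

```text
clock: 0.93
tool_pos: [0.453, -0.4385, 0.2997]
orientation: [179.9, -0.1, -169.0]
force: [1.9, 0.4, -0.0]
opening: 0.0265
```

Request:
{"name": "jog_arm", "arguments": {"commands": [[10, 38, 0, 0], [15, 38, 0, 0], [15, 38, 0, 0], [15, 38, 0, 0], [15, 38, 0, 0], [15, 38, 0, 0], [15, 38, 0, 0], [10, 35, 0, 0], [5, 30, 0, 0], [0, 15, 0, 0]]}}

```text
clock: 1.77
tool_pos: [0.5671, -0.091, 0.3009]
orientation: [180.0, -0.0, -168.9]
force: [-0.2, -0.6, 0.4]
opening: 0.0003
```

Request:
{"name": "jog_arm", "arguments": {"commands": [[0, 10, -20, 0], [3, 20, -30, 0], [0, 15, -30, 0], [0, 8, -30, 0], [0, 0, -30, 0], [0, 0, -20, 0], [0, 0, -10, 0], [0, 0, 0, 0], [0, 0, 0, 0], [0, 0, 0, 0]]}}

```text
clock: 2.6
tool_pos: [0.5705, -0.0413, 0.133]
orientation: [-180.0, 0.1, -169.0]
force: [-0.4, 0.2, 1.0]
opening: 0.0002
```

```bash
python3 - <<'E'
from h import *
import pickle
for n in("top","side"):
    s=snapshot(n); pickle.dump(s,open(n+"1.pkl","wb"))
    o=get_obs(); p=proj(cam(s),o["tool_pos"]); print(n,p,o["tool_pos"],o["orientation"],o["force"])
    x,y=int(p[0])-60,int(p[1])-60; print(x,y); save(n+"1.png",cv2.convertScaleAbs(s["image"],alpha=1.4),5,(x,y,x+120,y+110))
E
```

```text
top [280.21412893 222.89745295] [ 0.57058917 -0.04125723  0.13325515] [-1.79992040e+02  1.55971993e-01 -1.69034594e+02] [ 0.01069589  0.35684424 -0.2655764 ]
220 162
side [283.42466965 164.03385968] [ 0.57045451 -0.04123776  0.13318114] [-1.79998599e+02  1.55861826e-01 -1.69036707e+02] [-0.24895416 -0.17612003  0.08502536]
223 104
```

View pics/side1.png

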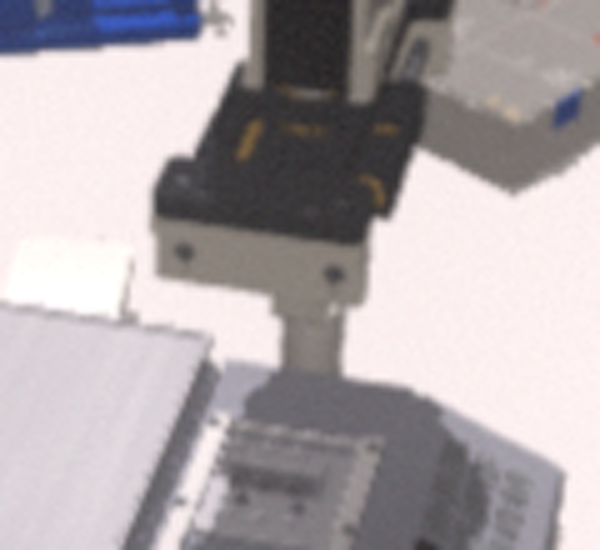

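View pics/top1.png

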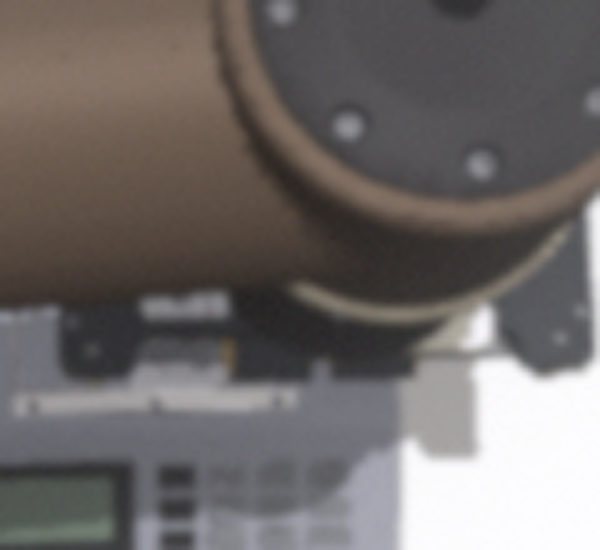

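```bash
python3 - <<'E'
from h import *
import pickle
np.set_printoptions(precision=1,suppress=True)
s=pickle.load(open("side1.pkl","rb"));c=cam(s)
for u,v in((285,372),(340,378),(313,376),(275,300),(345,310),(155,215),(370,300)):
    print((u,v),[ (onz(c,223+(u+.5)/5-.5,104+(v+.5)/5-.5,z)*1e3)[:2] for z in(.12,.133,.152,.18,.2)])
a=np.radians(11);ey=np.array([-np.sin(a),np.cos(a),0]);ex=np.array([np.cos(a),np.sin(a),0]);o=np.array([.5705,-.0413,.133])
for dy in(0,.01,.021,.03,.04): print(dy,[(proj(c,o+ey*dy+ex*dx)-[223,104])*5 for dx in(-.0095,.0095)])
E
```

```text
(285, 372) [array([565.1, -10.6]), array([558.5,   5.1]), array([548.8,  28. ]), array([534.5,  61.7]), array([524.3,  85.8])]
(340, 378) [array([543.5, -16.5]), array([537.3,  -0.7]), array([528.3,  22.4]), array([515. ,  56.4]), array([505.5,  80.7])]
(313, 376) [array([553.8, -13. ]), array([547.4,   2.7]), array([538.1,  25.7]), array([524.3,  59.5]), array([514.5,  83.7])]
(275, 300) [array([589.1, -54.3]), array([582. , -37.7]), array([571.5, -13.4]), array([556.1,  22.3]), array([545.1,  47.9])]
(345, 310) [array([559.8, -60.4]), array([553.3, -43.7]), array([543.7, -19.2]), array([529.7,  16.8]), array([519.7,  42.6])]
(155, 215) [array([663., -90.]), array([654.3, -72.6]), array([641.5, -47.3]), array([622.7,  -9.9]), array([609.3,  16.9])]
(370, 300) [array([553.1, -71.5]), array([546.7, -54.5]), array([537.4, -29.7]), array([523.7,   6.8]), array([513.9,  32.9])]
0 [array([324.7, 303.8]), array([279.5, 297. ])]
0.01 [array([319.5, 317.8]), array([274. , 310.9])]
0.021 [array([313.7, 333.4]), array([267.8, 326.4])]
0.03 [array([308.9, 346.3]), array([262.7, 339.2])]
0.04 [array([303.4, 360.9]), array([256.9, 353.7])]
```

```bash
python3 - <<'E'
from h import *
import pickle
np.set_printoptions(precision=1,suppress=True)
s=pickle.load(open("side1.pkl","rb"));c=cam(s);t=pickle.load(open("top1.pkl","rb"));ct=cam(t)
print(onz(c,223+313/5,104+372/5,0)*1e3, onz(ct,220+440/5,162+455/5,0)*1e3, onz(ct,220+475/5,162+380/5,0)*1e3)
o=np.array([.5705,-.0413,.133])
for dz in (0,.02,.04,.066,.1,.15):print(dz,(proj(c,o+[0,0,dz])-[223,104])*5)
save("s4.png",cv2.convertScaleAbs(s["image"],alpha=1.2,beta=0),10,(248,140,308,195))
E
```

```text
[ 612.6 -160.     0. ] [ 531.8 -123.5    0. ] [ 569.8 -134.9    0. ]
0 [302.1 300.4]
0.02 [303.4 260.4]
0.04 [304.8 219.3]
0.066 [306.7 164.4]
0.1 [309.2  89.8]
0.15 [313.1 -26.3]
```

View pics/s4.png

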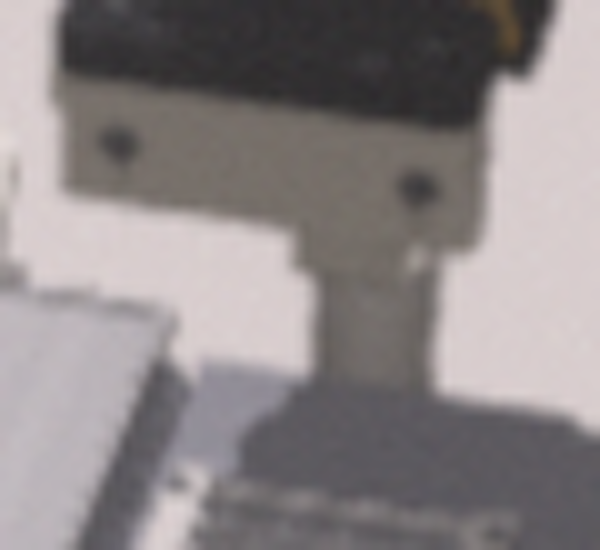

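The grey column at crop (375,320) turned out to be the glue bottle standing behind. The fingertip itself ends at about crop (345,270), which matches the TCP. Next I'll descend to the right of the tab.

Request:
{"name": "jog_arm", "arguments": {"commands": [[0, 0, -12, 0], [0, 0, -15, 0], [0, 0, -15, 0], [0, 0, -11, 0], [0, 0, -6, 0], [0, 0, -2, 0], [0, 0, 0, 0], [-0.6, 3, 0, 0], [-1.2, 6, 0, 0], [-1, 5, 0, 0]]}}

```text
clock: 3.53
tool_pos: [0.567, -0.0267, 0.0713]
orientation: [180.0, 0.1, -169.1]
force: [-0.1, -0.4, 0.1]
opening: 0.0002
```

Request:
{"name": "jog_arm", "arguments": {"commands": [[-0.8, 4, 0, 0], [-0.8, 4, 0, 0], [-0.8, 4, 0, 0], [-0.8, 4, 0, 0], [-0.8, 4, 0, 0], [-0.8, 4, 0, 0], [-0.8, 4, 0, 0], [-0.8, 4, 0, 0], [-0.8, 4, 0, 0], [-0.8, 4, 0, 0]]}}

```text
clock: 4.37
tool_pos: [0.5587, 0.0131, 0.0706]
orientation: [-180.0, 0.0, -169.0]
force: [1.1, -2.2, 1.1]
opening: 0.0007
```

Request:
{"name": "jog_arm", "arguments": {"commands": [[-0.4, 2, 0, 0], [-0.4, 2, 0, 0], [-0.4, 2, 0, 0], [-0.4, 2, 0, 0], [-0.4, 2, 0, 0], [-0.4, 2, 0, 0], [-0.4, 2, 0, 0], [-0.4, 2, 0, 0], [-0.3, 1.5, 0, 0], [-0.2, 1, 0, 0]]}}

```text
clock: 5.2
tool_pos: [0.5553, 0.0289, 0.0707]
orientation: [-179.8, -0.1, -169.0]
force: [11.2, -22.2, -2.9]
opening: 0.0004
```

```bash
python3 - <<'E'
from h import *
import pickle
s=snapshot("side");pickle.dump(s,open("side2.pkl","wb")); save("s5.png",cv2.convertScaleAbs(s["image"],alpha=1.5),8,(235,165,335,240))
o=get_obs();print(o["tool_pos"],o["force"],proj(cam(s),o["tool_pos"]))
E
```

```text
[0.5553624  0.02877234 0.07062565] [  8.60088266 -16.84315378  -2.85559429] [275.5413507  209.32818242]
```

View pics/s5.png

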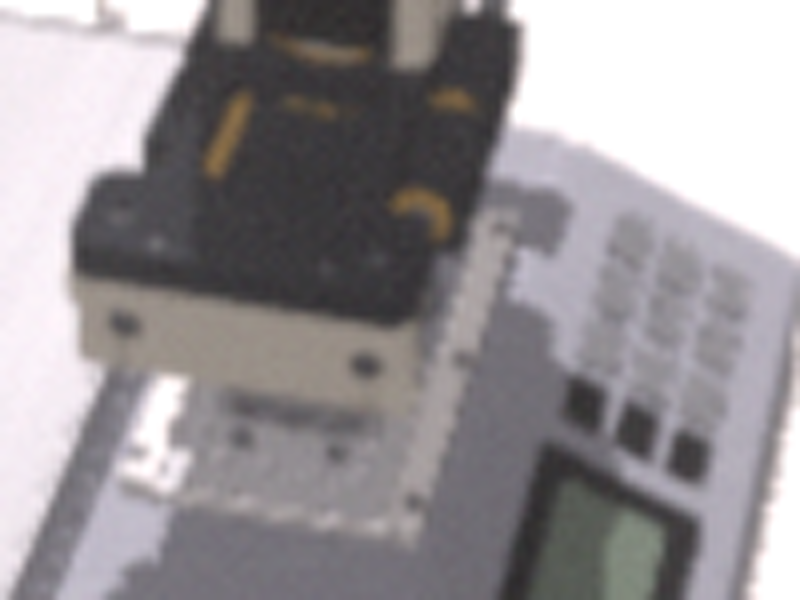

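```bash
python3 - <<'E'
from h import *
import pickle
s=pickle.load(open("side2.pkl","rb"));c=cam(s)
W=np.array([.5646,-.0073,0]);a=np.radians(11);ex=np.array([np.cos(a),np.sin(a),0]);ey=np.array([-np.sin(a),np.cos(a),0])
P=lambda x,y,z:((proj(c,W+ex*x+ey*y+[0,0,z])-[235,165])*8).round()
for q in(.046,.050,.054,.058):print(q,"tab base",P(-.02,q+.004,.066),P(.02,q+.004,.066),"top",P(-.02,q+.004,.082),P(.02,q+.004,.082),"plate",P(0,q+.031,.066),"rail end",P(-.033,.091,.069),P(.033,.091,.069))
E
```

```text
0.046 tab base [382. 413.] [227. 386.] top [383. 365.] [227. 338.] plate [278. 470.] rail end [397. 523.] [133. 476.]
0.05 tab base [378. 423.] [223. 396.] top [380. 375.] [223. 348.] plate [274. 481.] rail end [397. 523.] [133. 476.]
0.054 tab base [374. 434.] [219. 407.] top [376. 386.] [219. 359.] plate [270. 492.] rail end [397. 523.] [133. 476.]
0.058 tab base [371. 444.] [215. 417.] top [373. 396.] [215. 369.] plate [266. 503.] rail end [397. 523.] [133. 476.]
```

Request:
{"name": "jog_arm", "arguments": {"commands": [[0.8, -4, 0, 0], [1.1, -6, 0, 0], [1.9, -10, 0, 0], [1.9, -10, 5, 0], [1.5, -8, 15, 0], [0.4, -2, 20, 0], [0, 0, 20, 0], [0, 0, 10, 0], [0, 0, 0, 0], [0, 0, 0, 0]]}}

```text
clock: 6.08
tool_pos: [0.5626, -0.0089, 0.1408]
orientation: [180.0, 0.1, -169.1]
force: [0.8, 0.5, -0.4]
opening: 0.0
```

```bash
python3 - <<'E'
from h import *
import pickle
for n in("side","top"):
    s=snapshot(n);pickle.dump(s,open(n+"3.pkl","wb")); b=(235,165,335,240) if n=="side" else (180,195,280,270); save(n+"3.png",cv2.convertScaleAbs(s["image"],alpha=1.6),8,b)
o=get_obs();print(o["tool_pos"],o["force"],proj(cam(s),o["tool_pos"]))
E
```

```text
[ 0.56184313 -0.00893802  0.13959847] [-0.15731079  0.1021475   0.03877583] [264.20240492 223.93235526]
```

View pics/side3.png

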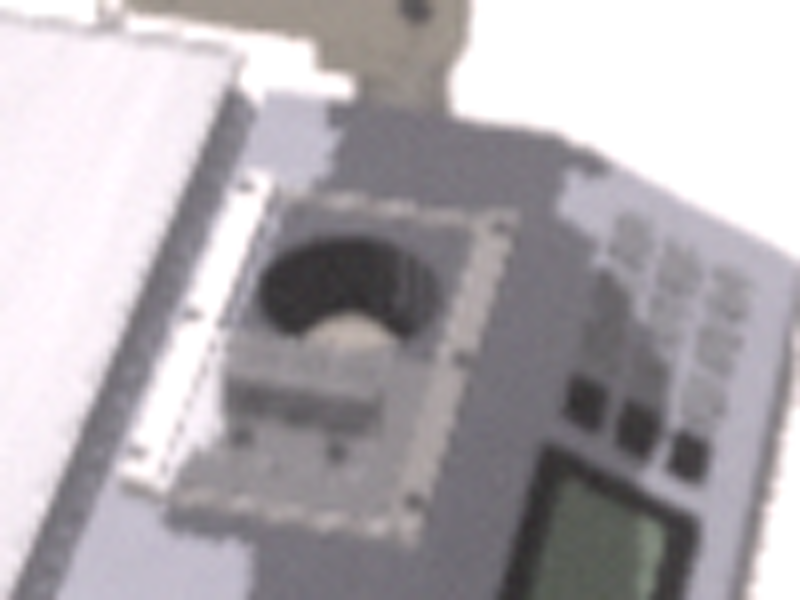

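View pics/top3.png

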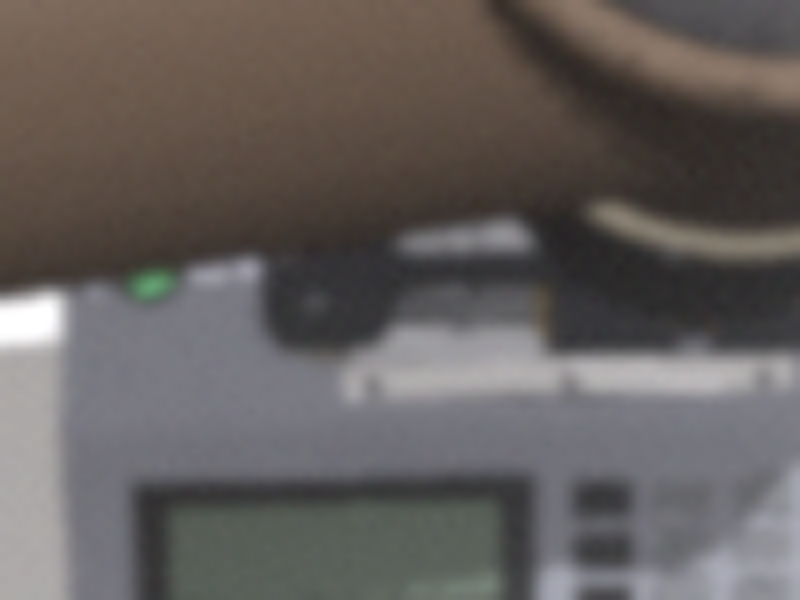

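The well is uncovered, with its rim spanning crop (258..442, top 235) and the white key at (350,330). The tab sits where a 58 mm opening predicts. Now I'll check the well's axis.

```bash
python3 - <<'E'
from h import *
import pickle
s=pickle.load(open("side3.pkl","rb"));c=cam(s);im=s["image"].astype(np.uint8)
W=np.array([.5646,-.0073,0]);th=np.linspace(0,2*np.pi,60)
big=cv2.resize(cv2.convertScaleAbs(im[165:240,235:335],alpha=1.6),None,fx=8,fy=8,interpolation=cv2.INTER_CUBIC)
for r,z,col in((.024,.062,(255,0,0)),(.011,.044,(0,255,0))):
    p=np.array([(proj(c,W+[r*np.cos(t),r*np.sin(t),z])-[235,165]+.5)*8 for t in th])
    print(p.min(0),p.max(0)); cv2.polylines(big,[p.round().astype(int)],True,col,1)
cv2.imwrite("pics/ov.png",big[:,:,::-1])
print(onz(c,235+350/8-.5,165+240/8-.5,.062))
E
```

```text
[260.55245697 233.68227526] [444.336898   351.93232602]
[309.28037081 316.86048869] [392.58553266 371.32003839]
[ 0.57386313 -0.0265031   0.062     ]
```

View pics/ov.png

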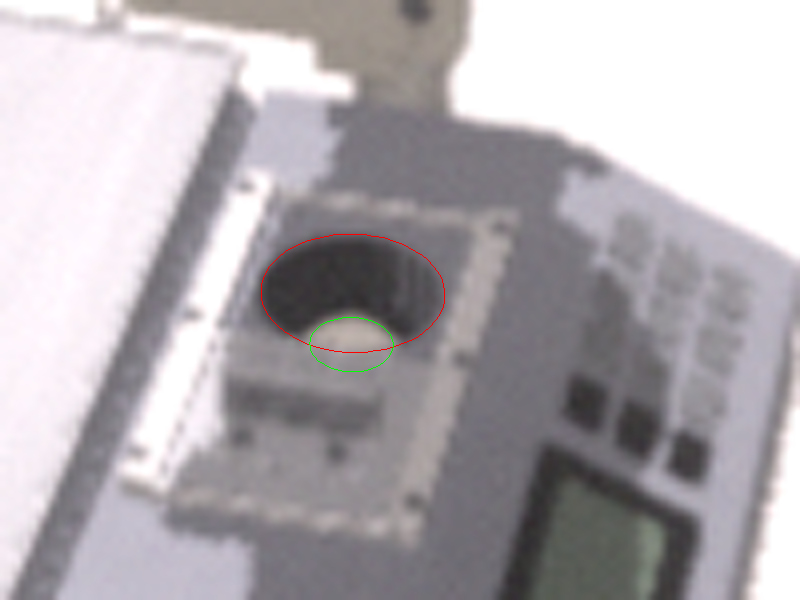

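Request:
{"name": "jog_arm", "arguments": {"commands": [[1.2, 0.8, -10, 0], [1.2, 0.8, -15, 0], [0, 0, -15, 0], [0, 0, -15, 0], [0, 0, -10, 0], [0, 0, -8, 0], [0, 0, -8, 0], [0, 0, -5, 0], [0, 0, -3, 0], [0, 0, 0, 0]]}}

```text
clock: 7.02
tool_pos: [0.5648, -0.0072, 0.0511]
orientation: [-180.0, -0.0, -169.0]
force: [-0.7, -0.1, 0.7]
opening: 0.0
```

Request:
{"name": "jog_arm", "arguments": {"commands": [[0, 0, -1.5, 0], [0, 0, -1.5, 0], [0, 0, -1.5, 0], [0, 0, -1.5, 0], [0, 0, -1, 0], [0, 0, -0.5, 0], [0, 0, -0.5, 0], [0, 0, -0.5, 0], [0, 0, 0, 0], [0, 0, 0, 0]]}}

```text
clock: 7.85
tool_pos: [0.565, -0.0072, 0.0432]
orientation: [-180.0, 0.0, -169.0]
force: [-1.4, 0.6, 2.7]
opening: 0.0006
```

Request:
{"name": "jog_arm", "arguments": {"commands": [[0, 0, -0.5, 0], [0, 0, -0.5, 0], [0, 0, -0.5, 0], [0, 0, -0.5, 0], [0, 0, -0.4, 0], [0, 0, -0.3, 0], [0, 0, 0, 0], [0, 0, 0, 0], [0, 0, 0, 0], [0, 0, 0, 0]]}}

```text
clock: 8.68
tool_pos: [0.565, -0.0072, 0.0406]
orientation: [-180.0, 0.0, -169.0]
force: [-2.3, 0.6, 7.0]
opening: 0.0003
```

```bash
python3 -c "
from h import *
o=get_obs();print(o['tool_pos'],o['force'])"
```

```text
[ 0.56500845 -0.00719371  0.04055076] [-2.28915323  0.56875289  7.02146796]
```

Request:
{"name": "jog_arm", "arguments": {"commands": [[0, 0, -0.2, 0], [0, 0, -0.2, 0], [0, 0, 0, 0], [0, 0, 0, 0], [0, 0, 0, 0], [0, 0, 0, 0], [0, 0, 0, 0], [0, 0, 0, 0], [0, 0, 0, 0], [0, 0, 0, 0]]}}

```text
clock: 9.52
tool_pos: [0.565, -0.0072, 0.0403]
orientation: [-180.0, 0.0, -169.0]
force: [-2.6, 0.1, 8.2]
opening: 0.0004
```

Request:
{"name": "jog_arm", "arguments": {"commands": [[0, 0, -0.2, 0], [0, 0, -0.2, 0], [0, 0, 0, 0], [0, 0, 0, 0], [0, 0, 0, 0], [0, 0, 0, 0], [0, 0, 0, 0], [0, 0, 0, 0], [0, 0, 0, 0], [0, 0, 0, 0]]}}

```text
clock: 10.35
tool_pos: [0.5651, -0.0072, 0.0403]
orientation: [-180.0, 0.0, -169.0]
force: [-4.0, 1.3, 11.3]
opening: 0.0
```

```bash
python3 -c "
from h import *
for i in range(3):
  snapshot('side'); o=get_obs();print(o['clock'],o['tool_pos'],o['force'])"
```

```text
10.4 [ 0.56501913 -0.00720155  0.04023412] [-4.33202441  0.19603856 11.01633496]
10.45 [ 0.56503955 -0.00717651  0.04025296] [-3.57500282  0.84843575 10.94099213]
10.5 [ 0.56505871 -0.00716728  0.04025837] [-3.81250238  0.71150727 10.98013763]
```

It's at the stop: z no longer changes while the force rose to 11 N. Now I'll hold it there.

Request:
{"name": "jog_arm", "arguments": {"commands": [[0, 0, 0, 0], [0, 0, 0, 0], [0, 0, 0, 0], [0, 0, 0, 0], [0, 0, 0, 0], [0, 0, 0, 0], [0, 0, 0, 0], [0, 0, 0, 0], [0, 0, 0, 0], [0, 0, 0, 0]]}}

```text
clock: 11.33
tool_pos: [0.565, -0.0072, 0.0403]
orientation: [-180.0, 0.0, -169.0]
force: [-3.9, 0.9, 11.0]
opening: 0.0003
```

Request:
{"name": "jog_arm", "arguments": {"commands": [[0, 0, 0, 0], [0, 0, 0, 0], [0, 0, 0, 0], [0, 0, 0, 0], [0, 0, 0, 0], [0, 0, 0, 0], [0, 0, 0, 0], [0, 0, 0, 0], [0, 0, 0, 0], [0, 0, 0, 0]]}}

```text
clock: 12.17
tool_pos: [0.565, -0.0072, 0.0403]
orientation: [-180.0, 0.0, -169.0]
force: [-4.5, 0.8, 10.5]
opening: 0.0003
```

Request:
{"name": "jog_arm", "arguments": {"commands": [[0, 0, 0, 0], [0, 0, 0, 0], [0, 0, 0, 0], [0, 0, 0, 0], [0, 0, 0, 0], [0, 0, 0, 0], [0, 0, 0, 0], [0, 0, 0, 0], [0, 0, 0, 0], [0, 0, 0, 0]]}}

```text
clock: 13.0
tool_pos: [0.565, -0.0072, 0.0402]
orientation: [-180.0, 0.0, -169.0]
force: [-3.7, 0.2, 10.9]
opening: 0.0001
```

Request:
{"name": "jog_arm", "arguments": {"commands": [[0, 0, 1, 0], [0, 0, 2, 0], [0, 0, 4, 0], [0, 0, 8, 0], [0, 0, 12, 0], [0, 0, 15, 0], [0, 0, 15, 0], [0, 0, 15, 0], [0, 0, 8, 0], [0, 0, 0, 0]]}}

```text
clock: 13.83
tool_pos: [0.5662, -0.0069, 0.1216]
orientation: [180.0, 0.2, -169.0]
force: [0.0, -1.0, 0.4]
opening: 0.0003
```

Request:
{"name": "jog_arm", "arguments": {"commands": [[-1.5, 6, 0, 0], [-3, 14, 0, 0], [-4, 20, 0, 0], [-4, 20, 0, 0], [-4, 20, 0, 0], [-2, 9, 0, 0], [-1, 4, 0, 0], [0, 0, -5, 0], [0, 0, -8, 0], [0, 0, -4, 0]]}}

```text
clock: 14.67
tool_pos: [0.5448, 0.085, 0.101]
orientation: [-180.0, -0.1, -169.1]
force: [-1.0, 1.0, -0.5]
opening: 0.0006
```

```bash
python3 - <<'E'
from h import *
s=snapshot("side");c=cam(s); save("s6.png",cv2.convertScaleAbs(s["image"],alpha=1.5),6,(210,140,335,240))
o=get_obs();d=o["tool_pos"]-[.5646,-.0073,0];a=np.radians(11);print(o["tool_pos"],"ex",d[0]*np.cos(a)+d[1]*np.sin(a),"s",-d[0]*np.sin(a)+d[1]*np.cos(a))
E
```

```text
[0.54444532 0.08471761 0.10040797] ex -0.0022265926414894374 s 0.09417268071420531
```

View pics/s6.png

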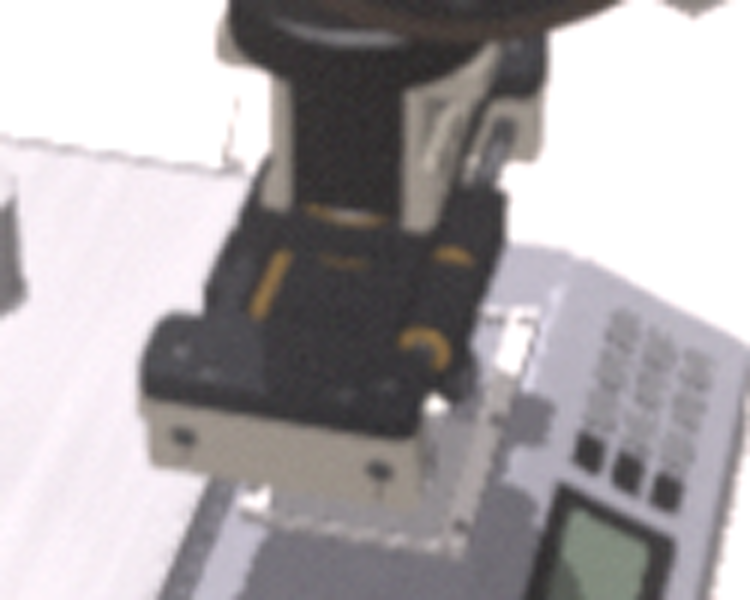

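Request:
{"name": "jog_arm", "arguments": {"commands": [[1, 0.2, -6, 0], [1, 0.2, -8, 0], [0, 0, -7, 0], [0, 0, -4, 0], [0, 0, -2, 0], [0, 0, 0, 0], [0.6, -3, 0, 0], [0.8, -4, 0, 0], [0.8, -4, 0, 0], [0.8, -4, 0, 0]]}}

```text
clock: 15.55
tool_pos: [0.5507, 0.0708, 0.0759]
orientation: [180.0, 0.0, -169.0]
force: [-0.4, 0.4, -0.0]
opening: 0.0006
```

Request:
{"name": "jog_arm", "arguments": {"commands": [[0.8, -4, 0, 0], [0.8, -4, 0, 0], [0.8, -4, 0, 0], [0.8, -4, 0, 0], [0.8, -4, 0, 0], [0.8, -4, 0, 0], [0.8, -4, 0, 0], [0.8, -4, 0, 0], [0.8, -4, 0, 0], [0.8, -4, 0, 0]]}}

```text
clock: 16.38
tool_pos: [0.5586, 0.0309, 0.0756]
orientation: [180.0, 0.0, -169.0]
force: [-0.5, 1.6, 1.5]
opening: 0.0006
```

Request:
{"name": "jog_arm", "arguments": {"commands": [[0.4, -2, 0, 0], [0.4, -2, 0, 0], [0.4, -2, 0, 0], [0.4, -2, 0, 0], [0.4, -2, 0, 0], [0.4, -2, 0, 0], [0.4, -2, 0, 0], [0.2, -1, 0, 0], [0.2, -1, 0, 0], [0, 0, 0, 0]]}}

```text
clock: 17.22
tool_pos: [0.5617, 0.015, 0.0755]
orientation: [-180.0, -0.0, -169.0]
force: [-0.2, 1.5, 0.5]
opening: 0.0002
```

Request:
{"name": "jog_arm", "arguments": {"commands": [[0.2, -1, 0, 0], [0.2, -1, 0, 0], [0.2, -1, 0, 0], [0, -0.5, 0, 0], [0, -0.5, 0, 0], [0, 0, 0, 0], [0, 0, 0, 0], [0, 0, 0, 0], [0, 0, 0, 0], [0, 0, 0, 0]]}}

```text
clock: 18.05
tool_pos: [0.5623, 0.0112, 0.0756]
orientation: [-180.0, 0.0, -169.0]
force: [1.6, 1.8, 0.4]
opening: 0.0007
```

Request:
{"name": "jog_arm", "arguments": {"commands": [[0.2, -1, 0, 0], [0.2, -1, 0, 0], [0, 0, 0, 0], [0, 0, 0, 0], [0, 0, 0, 0], [0, 0, 0, 0], [0, 0, 0, 0], [0, 0, 0, 0], [0, 0, 0, 0], [0, 0, 0, 0]]}}

```text
clock: 18.88
tool_pos: [0.5625, 0.0108, 0.0756]
orientation: [179.9, 0.0, -169.0]
force: [-3.0, 12.5, 1.6]
opening: 0.0004
```

Request:
{"name": "jog_arm", "arguments": {"commands": [[0, 1, 0, 0], [-0.4, 2, 0, 0], [-0.8, 4, 0, 0], [-1, 5, 5, 0], [-1, 4, 15, 0], [0, 0, 25, 0], [0, 0, 35, 0], [0, 0, 40, 0], [0, 0, 40, 0], [0, 0, 25, 0]]}}

```text
clock: 19.72
tool_pos: [0.5603, 0.0251, 0.2656]
orientation: [-180.0, 0.3, -169.0]
force: [0.0, -1.0, -0.1]
opening: 0.0003
```

Request:
{"name": "jog_arm", "arguments": {"commands": [[-20, 0, 0, 0], [-30, 0, 0, 0], [-30, -10, 0, 0], [-30, -25, 0, 0], [0, -35, 0, 0], [0, -40, 0, 0], [0, -40, 0, 0], [0, -40, 0, 0], [0, -30, 0, 0], [0, -15, 0, 0]]}}

```text
clock: 20.55
tool_pos: [0.4487, -0.2127, 0.2608]
orientation: [-180.0, -0.0, -169.2]
force: [-0.3, 0.9, 0.5]
opening: 0.0006
```

Request:
{"name": "jog_arm", "arguments": {"commands": [[0, 0, 0, 0], [0, 0, 0, 0], [0, 0, 0, 0], [0, 0, 0, 0], [0, 0, 0, 0], [0, 0, 0, 0], [0, 0, 0, 0], [0, 0, 0, 0], [0, 0, 0, 0], [0, 0, 0, 0]]}}

```text
clock: 21.38
tool_pos: [0.4495, -0.2097, 0.2606]
orientation: [180.0, -0.0, -169.0]
force: [-0.4, -0.1, 0.3]
opening: 0.0005
```

```bash
python3 - <<'E'
from h import *
import pickle
for n in("side","top"):
    s=snapshot(n);pickle.dump(s,open(n+"9.pkl","wb")); b=(235,165,335,240) if n=="side" else (180,195,310,285); save(n+"9.png",cv2.convertScaleAbs(s["image"],alpha=1.5),8 if n=="side" else 6,b); save(n+"9f.png",s["image"],1.5)
    if n=="side":
        c=cam(s);W=np.array([.5646,-.0073,0]);a=np.radians(11);ex=np.array([np.cos(a),np.sin(a),0]);ey=np.array([-np.sin(a),np.cos(a),0])
        P=lambda x,y,z:((proj(c,W+ex*x+ey*y+[0,0,z])-[235,165]+.5)*8).round()
        for q in(0,.004):print(q,P(-.02,q+.004,.082),P(.02,q+.004,.082),P(-.028,q+.031,.066),P(.028,q+.031,.066))
o=get_obs();print(o["clock"],o["tool_pos"],o["force"])
E
```

```text
0 [427. 254.] [275. 230.] [433. 374.] [219. 337.]
0.004 [423. 264.] [271. 239.] [430. 384.] [215. 347.]
21.4833 [ 0.44948141 -0.20973821  0.26055545] [-0.19437278  0.19106395  0.50477572]
```

View pics/side9.png

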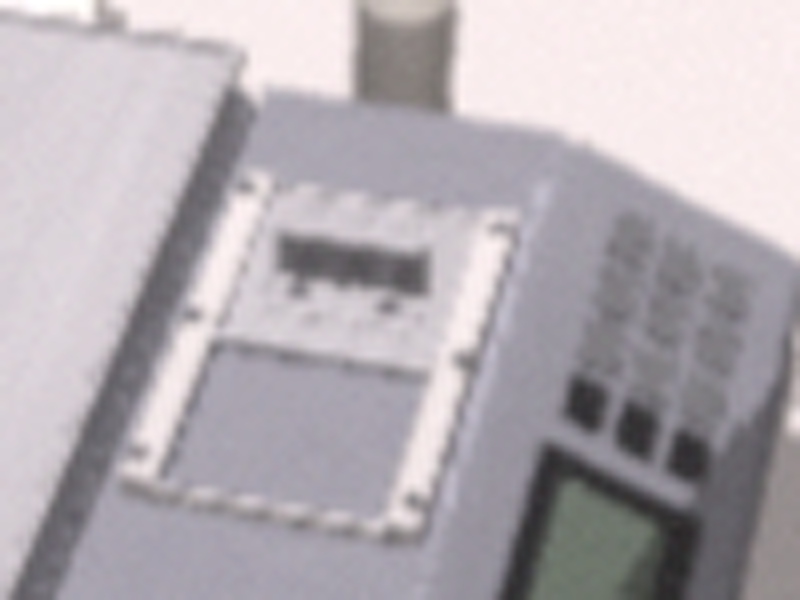

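View pics/top9f.png

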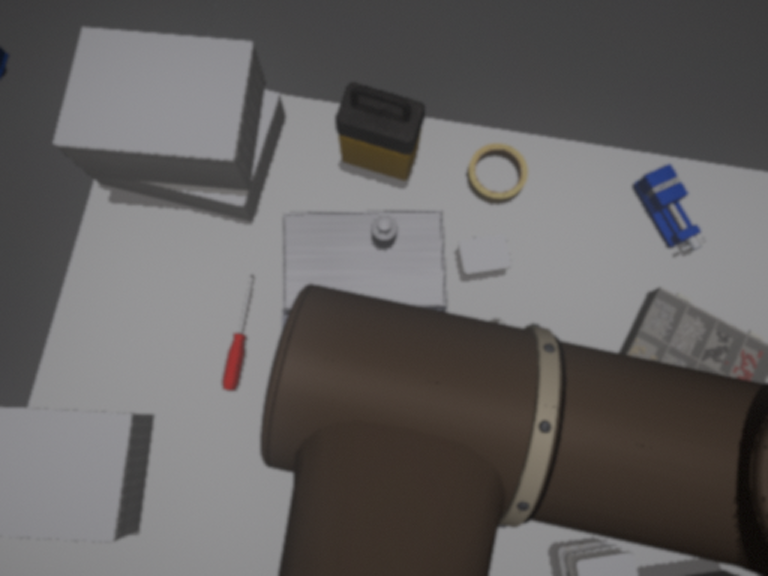

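View pics/top9.png

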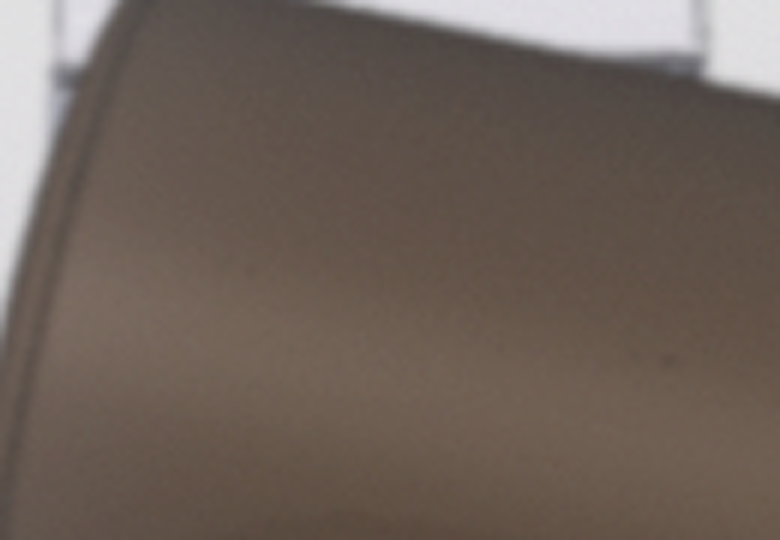

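The tab's top edge is at crop (280,233)–(428,250) and the plate edge at (205,340)–(430,372). Both match the shut prediction. The weight, box and screwdriver are at their original pixels, and the arm is clear.

```bash
python3 -c "
from plant import close_job
print(close_job())"
```

```text
the job is handed in; nothing more can be done
None
```

The job is done and handed in at about 21.5 s, with the arm clear of everything; `close_job()` reports no verdict.

- **Opening:** With the gripper closed, I pushed the shutter by its tab to the open stop, where the push force rose to about 24 N. The side picture showed the well fully uncovered.
- **Key:** I held it at its stop for about 3 s at about 11 N. The fingertip stayed at z = 40.3 mm while the force rose, so the key was fully down. I then lifted off and let it up.
- **Closing:** I pushed the shutter back by the tab's left face to the shut stop, at about 12.5 N.
- **Last checks:** In the side picture the tab and plate edges match the shut position to within about 2 mm. The check weight, parts box and screwdriver sit where they were in the first top picture, and the glue bottle appeared unmoved in the side view. The tool force reads zero within noise.
- **Limits and disagreement:** The arm hid the deck in the last top picture, so the shut position rests on the side view and the force at the stop. The open and shut contacts disagreed by about 1 mm with my measured well centre, within calibration error. During the hold there was also a steady sideways force of about 4 N along x, which I did not explain.

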